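Dock the stop pendant and test its latching mushroom button

ROBOT

A 6-joint arm with a two-finger parallel gripper is mounted at the origin on a cart in front of the work surface, level with it; the furniture and walls round the work are solid. World frame = base frame: x ahead of the robot, y to its left, z up, the work surface at z = 0. Lengths are in m, angles in rad, forces in N, time in s.
With the tool pointing down it reaches from about 0.3 to 0.875 m from the base axis. Payload 4.2 kg.
Tool frame: the origin (TCP) lies at the very end of the fingers, on their centre line; the grasp point (between the pads) lies 19 mm behind it; y points along the fingers, z is the direction in which the jaws open and shut, and the axes are right-handed (so a half turn about y gives the same grasp; the last joint's range is limited). The gripper opens to 85 mm and grips with 20 to 120 N. Pads are 22 mm wide; open, the fingers measure 114 mm over their backs; the gripper's body (76 mm by 85 mm) begins 54 mm behind the grasp point. The pads swing forward as they close: fully open they stand 13 mm farther back than shut.
Start: joints at [-1.203, 0.32, 1.565, -0, 1.257, -0.02], TCP at [0.217, -0.532, 0.231] pointing down, gripper open.
Joint ranges: [-3.11, 3.11], [-0.84, 2.01], [0.21, 2.61], [-1.34, 4.49], [0.05, 2.63], [-2.56, 2.56]. Speed limits (rad/s): [2.57, 2.57, 3.14, 3.14, 3.14, 3.14].

INTERFACE

Orientations are given as a unit quaternion [w, x, y, z].
In Python, from workcell import arm, eyes gives the robot as it stands.
- The arm moves only by the tool apply_moves, never from a script. Its argument "targets" is a list of rows, each an object with "grip": the opening, from 0 (shut) to 1 (fully open); "delta_pos": the shift along the tool's x, y, z in m, a list of three; "spin": the turn about the tool's y in rad. In form: [{"grip": grip, "delta_pos": [x, y, z], "spin": spin}, ...]. A call has 1 to 12 rows; each row is the pose to reach, as a shift and turn from the pose commanded when the call began, along the tool's axes at that moment; what a row does not reach only later rows make up. A row lasts 1/12 s, in which the tool goes at most 41.7 mm and 7.16 degrees, less where a joint would pass 70% of its speed; a pose out of reach is approached as far as the arm can. A call with a gripper value outside its range is refused whole. The fingers move at their own pace and stop on an object; the grip force is fixed at half the most. Time passes only in rows, so rows that repeat a pose let the fingers close. It gives the time, the measured TCP pose, the force and the opening at its end, in the units of the state.
- arm.read_state(): the state, without advancing time (a new reading comes with each control period).
- eyes.read_camera(name): name is "scene" or "top" or "wrist"; returns the picture (480x640x3 uint8, red, green, blue); there is no depth.
- eyes.calibration(name): a dict with "mtx" (3x3 intrinsics, pixels), "rvec" (rotation vector, rad) and "tvec" (3), from world to camera coordinates, as OpenCV has them. Camera axes: x right, y down, z forward; pixel columns grow to the right and rows downward; lengths in m; the calibration is good to about 2 mm. A picture is of the moment at which its call begins: read the wrist's pose just before it. calibration takes no time and is no camera call; for the wrist camera it gives the pose at the moment of the call.
- arm.close_job(): hands the job in, once; it reports no verdict.
The state is a dict: "clock": time; "joint_pos": joint angles; "joint_velocities": joint speeds; "joint_efforts": joint torques, N m; "ee_pos": TCP position; "orientation": TCP orientation; "ft_force": force on the tool from outside, world axes, zero at the start; "ft_torque": the same for the moment, N m; "width": finger opening in m.
Only numpy, scipy, OpenCV 4.12 (cv2) and the standard library are available. Lean on these libraries where they do the work, as an engineer would, in place of code of your own. Each camera call takes 0.05 s, during which the arm holds its last target. There are 200 camera calls.

TASK

Set the loose cordless stop pendant flat into its bench cradle, with its nose in the open gap of the cradle's end, and let go. Then test it: press its mushroom button down until it latches and stays down by itself with your hand off it, and after that reset it by turning the mushroom clockwise (seen from above) to its stop so that the button springs fully up again. Leave the pendant in its cradle, and leave the small jar, the gauge and the dosing bottle standing where they are.

Things in the scene. Friction and masses are not known exactly. Their poses are not given: they have to be found in the camera images.
- pendant: The loose stop pendant, 0.4 to 0.6 kg, upright: plain grey box 84 mm long (own x), 60 mm wide (own y, grip across this), 46 mm high, a black mushroom button in the middle of its top. A black nose 24 mm wide sticks out 11 mm from its +x end, 9 to 31 mm above its underside. Origin: centre of its underside; z up.
- pendant_nose (a point): The outer tip of the pendant's nose: 53 mm along the pendant's +x from its centre, 20 mm above its underside. Tells which end is which.
- stop_top (a point): Centre of the mushroom head's top face, 76.5 mm above the pendant's underside when up, about 67 mm when latched. The head is a round black knob, diameter 42 mm; its grip rim reaches from 3.5 to 13 mm below this point. Below it a 25 mm stem, and a steel collar of 33 mm diameter that rises 5 mm from the box top.
- stop_press (a joint): How far the mushroom is pressed down, m: 0 up, 0.0105 at its bottom stop. It takes about 3 N, with a small bump on the way. Pressed past 0.010 an inner pawl catches it and it stays down at about 0.009; then only turning lets it up.
- stop_turn (a joint): Turn of the mushroom head, rad: 0 at rest, growing clockwise seen from above, stop at 0.95. Beyond about 0.65 it frees the pawl and the button springs up as soon as nothing holds it down. Light (under 0.1 N m); it turns slowly back to 0 by itself when let go.
- cradle: Fixed cradle: aluminium plate 114 (own x) x 86 mm, 6 mm thick, with 5 mm lugs to 24 mm and lips leaning outward to 30 mm above the worktop, round a space of 89 x 65 mm. A 50 mm wall closes the -x end; two lugs at +x leave a 35 mm gap for the nose; the long sides are free for fingers over their middle 53 mm. Origin: plate's underside centre. Docked: pendant 6 mm above, x along x.
- small_jar: Bystander: small screw-cap jar, 42 mm diameter, 58 mm high. Origin: centre of its underside.
- spare_gauge: Bystander: round pale gauge lying on its back, 46 mm diameter, 27 mm high. Origin: centre of its underside.
- dosing_bottle: Bystander: white dosing bottle with ribbed cap, 48 mm diameter, 84 mm high. Origin: centre of its underside.
Not all that is in view belongs to the job. Leave any orange or yellow look-alike of the pendant alone.

How it is judged:
On the way, in this order (a step that is already met when the one before it is completed fails the run):
1. the pendant stands fully down in its cradle, nose in the gap, let go, with its button up (x of pendant in the frame of cradle between -0.0045 and 0.0045 m and y of pendant in the frame of cradle between -0.0045 and 0.0045 m and z of pendant in the frame of cradle between 0.003 and 0.0085 m and angle between pendant's own z axis and vertical below 0.06 rad and x of pendant_nose in the frame of cradle above 0.04 m and contact force between the fingers and pendant below 0.3 N and value of joint stop_press below 0.002 m), for 0.2 s.
2. the mushroom is latched down by itself with the fingers off it, the pendant in its cradle (x of pendant in the frame of cradle between -0.0045 and 0.0045 m and y of pendant in the frame of cradle between -0.0045 and 0.0045 m and z of pendant in the frame of cradle between 0.003 and 0.0085 m and angle between pendant's own z axis and vertical below 0.06 rad and x of pendant_nose in the frame of cradle above 0.04 m and contact force between the fingers and pendant below 0.3 N and value of joint stop_press above 0.007 m), for 0.2 s.
3. the mushroom is turned clockwise to release the latch, the pendant in its cradle (x of pendant in the frame of cradle between -0.0045 and 0.0045 m and y of pendant in the frame of cradle between -0.0045 and 0.0045 m and z of pendant in the frame of cradle between 0.003 and 0.0085 m and angle between pendant's own z axis and vertical below 0.06 rad and x of pendant_nose in the frame of cradle above 0.04 m and value of joint stop_turn above 0.5 rad).
At the end, for the whole second after the job is handed in: The pendant stands fully down and level in its cradle (within 4.5 mm of its centre, underside less than 2.5 mm above the plate, tilt under 0.06 rad), nose in the gap, at rest and untouched, and its mushroom has sprung up again (less than 1.5 mm from fully up) (x of pendant in the frame of cradle between -0.0045 and 0.0045 m and y of pendant in the frame of cradle between -0.0045 and 0.0045 m and z of pendant in the frame of cradle between 0.003 and 0.0085 m and angle between pendant's own z axis and vertical below 0.06 rad and x of pendant_nose in the frame of cradle above 0.04 m and contact force between the fingers and pendant below 0.3 N and value of joint stop_press below 0.0015 m and linear speed of pendant below 0.02 m/s).
It fails at once if the small jar is moved more than 25 mm or tipped (distance of small_jar from where it was at the start of the episode above 0.025 m or angle between small_jar's own z axis and vertical above 0.4 rad).
It fails at once if the spare gauge is moved more than 25 mm or tipped (distance of spare_gauge from where it was at the start of the episode above 0.025 m or angle between spare_gauge's own z axis and vertical above 0.4 rad).
It fails at once if the dosing bottle is moved more than 25 mm or tipped (distance of dosing_bottle from where it was at the start of the episode above 0.025 m or angle between dosing_bottle's own z axis and vertical above 0.4 rad).
It fails at once if the pendant is toppled (angle between pendant's own z axis and vertical above 0.7 rad).
It also fails if it takes over 58 s, if anything falls off the work surface, if the arm or the gripper's body presses on something with over 40 N, if the wrist force passes 120 N, or if a joint passes its speed limit or range.

## Working session

There is one attempt and no reset: what is moved stays moved. The work goes in short steps, Python scripts to look and compute and a tool call to move; the robot and the scene stay as the last step left them, time stands still between calls to the robot, and variables do not carry over. Pictures are saved under pics/ and viewed, about 8 in all and at most 12, crops included, and the job is handed in when it is done.

Besides the shell and the picture viewer there is one more tool, called as name(argument=value, ...), one argument or row to a line, values as JSON. apply_moves: Moves the arm, as the interface text tells. Its arguments: {"type":"object","properties":{"targets":{"type":"array","items":{"type":"object","properties":{"grip":{"type":"number"},"delta_pos":{"type":"array","items":{"type":"number"}},"spin":{"type":"number"}}}}},"required":["targets"]}

```bash
mkdir -p pics; cat > h.py <<'E'
import numpy as np, cv2
from scipy.spatial.transform import Rotation as R
from workcell import arm, eyes
def snap(n,f):
    c=eyes.calibration(n); im=eyes.read_camera(n); cv2.imwrite(f'pics/{f}.png',im[:,:,::-1]); np.savez(f'pics/{f}.npz',**{k:np.array(v,float) for k,v in c.items()}); return im,c
def load(f):
    return cv2.imread(f'pics/{f}.png')[:,:,::-1], dict(np.load(f'pics/{f}.npz'))
def ray(c,uv,z):
    M,_=cv2.Rodrigues(np.array(c['rvec'],float)); t=np.array(c['tvec'],float).ravel()
    o=-M.T@t; uv=np.atleast_2d(np.array(uv,float)); d=(np.linalg.inv(c['mtx'])@np.c_[uv,np.ones(len(uv))].T).T@M
    return o+d*((z-o[2])/d[:,2])[:,None]
def proj(c,p): return cv2.projectPoints(np.atleast_2d(np.array(p,float)),np.array(c['rvec'],float),np.array(c['tvec'],float),np.array(c['mtx'],float),None)[0][:,0]
E
python3 - <<'E'
from h import *
s=arm.read_state(); print(s)
for n in('scene','top'):
    im,c=snap(n,n+'0'); M,_=cv2.Rodrigues(c['rvec']); print(n,-M.T@np.array(c['tvec']).ravel(),c['mtx'])
q=s['orientation'];print(R.from_quat([q[1],q[2],q[3],q[0]]).as_matrix())
E
```

```text
{'clock': 0.0, 'joint_pos': array([-1.20301045e+00,  3.20308243e-01,  1.56565812e+00,  3.55910603e-06,
        1.25741232e+00, -2.00184566e-02]), 'joint_velocities': array([ 0.00038046, -0.00081502,  0.00064982,  0.00016022, -0.00060046,
        0.00045593]), 'joint_efforts': array([ 4.58872790e-03, -4.15516162e+01, -2.34158260e+01,  2.74442718e-04,
        8.19062639e-03,  7.56602567e-07]), 'ee_pos': array([ 0.21726259, -0.53186509,  0.23048099]), 'orientation': array([ 0.13614347, -0.13635961,  0.6944774 , -0.69323312]), 'ft_force': array([0.62073873, 0.79663307, 0.62760987]), 'ft_torque': array([ 0.02179199, -0.02026932,  0.04304697]), 'width': 0.08523567853750158}
scene [-0.3017118  -0.57578811  0.49818739] [[574.39308561   0.         312.50867372]
 [  0.         574.39308561 237.44424304]
 [  0.           0.           1.        ]]
top [0.37236    0.03102041 1.04700735] [[578.92484413   0.         317.67879208]
 [  0.         578.92484413 235.02338046]
 [  0.           0.           1.        ]]
[[-9.25742024e-01 -6.39008507e-04  3.78155123e-01]
 [-3.78155660e-01  1.66780864e-03 -9.25740522e-01]
 [-3.91343120e-05 -9.99998405e-01 -1.78560523e-03]]
```

View pics/top0.png

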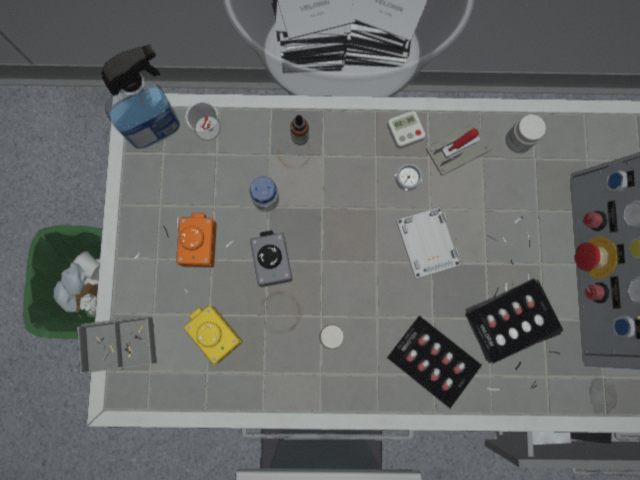

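View pics/scene0.png

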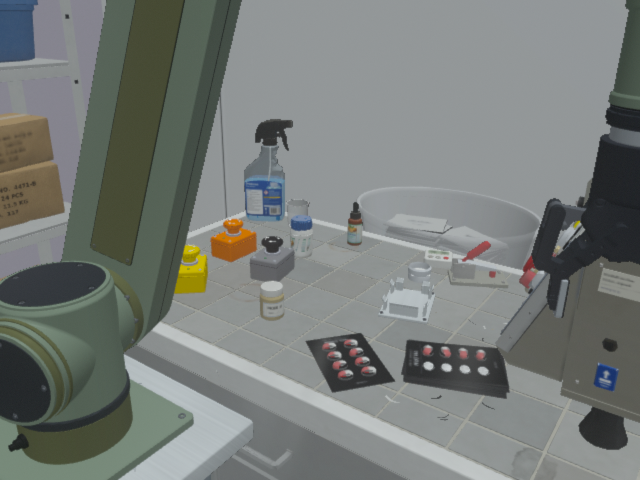

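Top view: the grey box at (270,258) fits the pendant. The orange (196,240) and yellow (212,334) boxes are look-alikes. The cradle is at (428,243), and the bystanders are the gauge (408,177), jar (332,337) and bottle (263,190). I'll confirm in one enlarged crop.

```bash
python3 - <<'E'
from h import *
im,c=load('top0')
a=cv2.resize(im[220:295,235:310],(400,400),interpolation=cv2.INTER_CUBIC)
b=cv2.resize(im[200:285,385:470],(400,400),interpolation=cv2.INTER_CUBIC)
cv2.imwrite('pics/crop0.png',np.hstack([a,b])[:,:,::-1])
# rough
hsv=cv2.cvtColor(im,cv2.COLOR_RGB2HSV)
print(im[270,260],im[280,270],im[250,240],im[240,425],im[258,268])
print('pend',ray(c,[[270,258]],.046),'knob',ray(c,[[268,256]],.0765),'crad',ray(c,[[428,243]],.006))
E
```

```text
[109 113 116] [109 112 116] [121 122 119] [167 170 169] [31 32 36]
pend [[0.50972437 0.10697536 0.046     ]] knob [[0.50890343 0.10813148 0.0765    ]] crad [[ 0.5467262 -0.1774393  0.006    ]]
```

View pics/crop0.png

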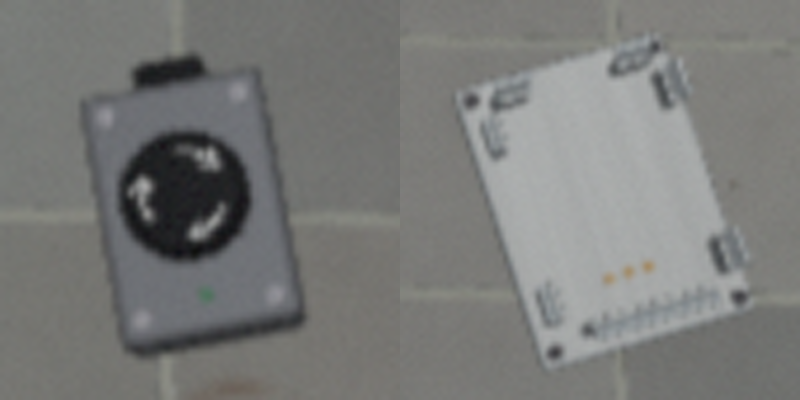

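The grey box has its nose towards the image top and a black mushroom with arrows, so it is the one. The cradle's gap is also at the top end, with the wall at the bottom by the orange dots.

```bash
python3 - <<'E'
from h import *
im,c=load('top0')
def yaw(v): return np.arctan2(v[1],v[0])
# pendant: box-top corners TL TR BR BL from crop
P=np.array([[82,100],[258,72],[302,318],[126,346]])/400*75+[235,220]
w=ray(c,P,.046)[:,:2]; print('pend',w.mean(0),'sides',[np.linalg.norm(w[i]-w[i-1]).round(4) for i in range(4)],'yaw',yaw(w[0]-w[3]),yaw(w[1]-w[2]))
# knob: dark blob
g=im.max(2); m=((g<75)*255).astype(np.uint8); m[:240]=0;m[278:]=0;m[:,:250]=0;m[:,290:]=0
m=cv2.morphologyEx(m,cv2.MORPH_CLOSE,np.ones((5,5),np.uint8))
cn=max(cv2.findContours(m,0,1)[0],key=cv2.contourArea);(u,r)=cv2.minEnclosingCircle(cn); print('knob',u,r,ray(c,[u],.073))
C=np.array([[56,92],[260,36],[352,302],[148,367]])/400*85+[385,200]
w=ray(c,C,.006)[:,:2]; print('crad',w.mean(0),'sides',[np.linalg.norm(w[i]-w[i-1]).round(4) for i in range(4)],'yaw',yaw(w[0]-w[3]),yaw(w[1]-w[2]))
for n,p,z in(('bottle',(263,187),.084),('gauge',(408,178),.027),('jar',(332,337),.058)): print(n,ray(c,[p],z))
print(np.array(arm.read_state()['ee_pos']))
M,_=cv2.Rodrigues(eyes.calibration('wrist')['rvec']); t=np.array(eyes.calibration('wrist')['tvec']).ravel(); print('wristcam',-M.T@t,M[2])
E
```

```text
pend [0.50794987 0.10520601] sides [np.float64(0.0824), np.float64(0.0585), np.float64(0.0826), np.float64(0.0577)] yaw 0.2064405980193278 0.19657965773133027
knob (269.01123046875, 256.2247314453125) 12.327802658081055 [[0.50903433 0.10668454 0.073     ]]
crad [ 0.54844659 -0.17805186] sides [np.float64(0.1125), np.float64(0.0838), np.float64(0.1097), np.float64(0.0834)] yaw 0.30761387257659445 0.3047411101586905
bottle [[0.62706213 0.11937006 0.084     ]]
gauge [[ 0.66294189 -0.13924132  0.027     ]]
jar [[ 0.37541845 -0.00178665  0.058     ]]
[ 0.21728216 -0.53190828  0.23056392]
wristcam [ 0.29669864 -0.50015559  0.37349066] [-0.30552371 -0.12252536 -0.94426839]
```

apply_moves(
  targets=[
    {"grip": 1,"delta_pos": [-0.255,0.0,-0.24],"spin": 0.19},
    {"grip": 1,"delta_pos": [-0.255,0.0,-0.24],"spin": 0.19},
    {"grip": 1,"delta_pos": [-0.255,0.0,-0.24],"spin": 0.19},
    {"grip": 1,"delta_pos": [-0.255,0.0,-0.24],"spin": 0.19},
    {"grip": 1,"delta_pos": [-0.255,0.0,-0.24],"spin": 0.19},
    {"grip": 1,"delta_pos": [-0.255,0.0,-0.24],"spin": 0.19},
    {"grip": 1,"delta_pos": [-0.255,0.0,-0.24],"spin": 0.19},
    {"grip": 1,"delta_pos": [-0.255,0.0,-0.24],"spin": 0.19},
    {"grip": 1,"delta_pos": [-0.255,0.0,-0.24],"spin": 0.19},
    {"grip": 1,"delta_pos": [-0.255,0.0,-0.24],"spin": 0.19},
  ],
)

```text
clock: 0.93
ee_pos: [0.3634, -0.2106, 0.2312]
orientation: [0.072, -0.072, 0.704, -0.703]
ft_force: [-0.4, -0.5, 0.1]
width: 0.0853
```

```bash
cat >> h.py <<'E'
def rel(xyz,yaw):
    "tool-frame delta to reach world xyz with tool z along world angle yaw-pi/2"
    s=arm.read_state(); q=s['orientation']; M=R.from_quat([q[1],q[2],q[3],q[0]]).as_matrix()
    a=np.arctan2(M[1,2],M[0,2]); sp=-((yaw-np.pi/2-a+np.pi)%(2*np.pi)-np.pi)
    print('t',s['clock'],'ee',s['ee_pos'].round(4),'tilt',M[:,1].round(4),'w',round(s['width'],4),'F',s['ft_force'].round(1),'delta',(M.T@(np.array(xyz)-s['ee_pos'])).round(4),'spin',round(sp,4))
E
python3 -c "
from h import *
rel([.5085,.106,.2],.20)"
```

```text
t 0.9333 ee [ 0.3634 -0.2106  0.2312] tilt [-0.      0.0013 -1.    ] w 0.0853 F [-0.4 -0.5  0.1] delta [-0.2058  0.0316 -0.2809] spin 0.0027
```

apply_moves(
  targets=[
    {"grip": 1,"delta_pos": [-0.206,0.03,-0.281],"spin": 0.003},
    {"grip": 1,"delta_pos": [-0.206,0.03,-0.281],"spin": 0.003},
    {"grip": 1,"delta_pos": [-0.206,0.03,-0.281],"spin": 0.003},
    {"grip": 1,"delta_pos": [-0.206,0.03,-0.281],"spin": 0.003},
    {"grip": 1,"delta_pos": [-0.206,0.03,-0.281],"spin": 0.003},
    {"grip": 1,"delta_pos": [-0.206,0.03,-0.281],"spin": 0.003},
    {"grip": 1,"delta_pos": [-0.206,0.03,-0.281],"spin": 0.003},
    {"grip": 1,"delta_pos": [-0.206,0.03,-0.281],"spin": 0.003},
    {"grip": 1,"delta_pos": [-0.206,0.03,-0.281],"spin": 0.003},
    {"grip": 1,"delta_pos": [-0.206,0.03,-0.281],"spin": 0.003},
    {"grip": 1,"delta_pos": [-0.206,0.03,-0.281],"spin": 0.003},
  ],
)

```text
clock: 1.85
ee_pos: [0.5096, 0.1018, 0.2006]
orientation: [-0.069, 0.07, -0.703, 0.704]
ft_force: [0.2, -1.6, -0.1]
width: 0.0851
```

```bash
python3 - <<'E'
from h import *
rel([.5085,.106,.2],.20)
im,c=snap('wrist','w1')
y=.20
for xy,z,n in(((.5085,.106),.0765,'knob'),((.5085,.106),.046,'box')): print(n,proj(c,[*xy,z]))
E
```

```text
t 1.85 ee [0.5096 0.1018 0.2006] tilt [-0.0015 -0.0013 -1.    ] w 0.0851 F [ 0.2 -1.6 -0.1] delta [ 0.0003  0.0006 -0.0043] spin -0.0041
knob [[311.82866475 229.83076207]]
box [[312.40071465 218.52763015]]
```

View pics/w1.png

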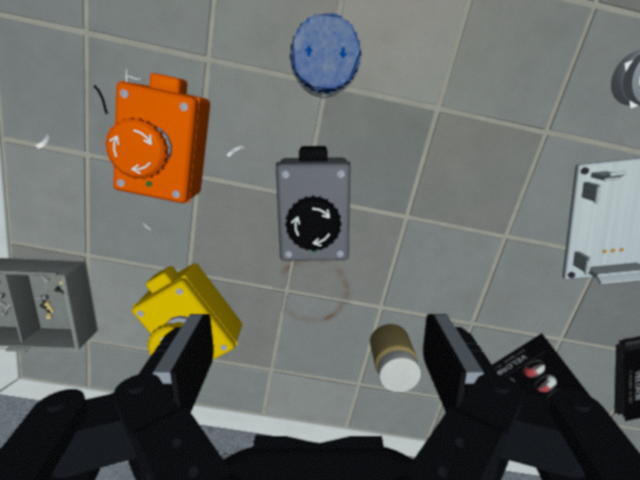

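The wrist view shows the pendant squared up: box top at (277..350, 162..260), knob at about (313,222).

```bash
python3 - <<'E'
from h import *
im,c=load('w1')
g=im.max(2); m=((g<60)*255).astype(np.uint8); k=np.zeros_like(m);k[185:255,280:348]=m[185:255,280:348]
k=cv2.morphologyEx(k,cv2.MORPH_CLOSE,np.ones((7,7),np.uint8))
cn=max(cv2.findContours(k,0,1)[0],key=cv2.contourArea);print(cv2.minEnclosingCircle(cn),cv2.boundingRect(cn))
u=cv2.minEnclosingCircle(cn)[0];print('knob',ray(c,[u],.073))
# grey box mask
hs=im.astype(int); b=(abs(hs-np.array([108,111,116])).max(2)<14)
print(im[180,300],im[250,290],im[180,265],im[280,300])
row=im[175,265:365].max(1); print(row); row=im[150:275,340].max(1); print(row)
E
```

```text
((312.8039245605469, 223.0), 27.46735382080078) (286, 196, 55, 55)
knob [[0.51285812 0.10615173 0.073     ]]
[102 108 114] [106 111 119] [118 124 124] [116 120 117]
[127 127 128 126 126 129 130 127 130 123 107  88  84  94 104 115 131 146
 160 165 168 171 170 157 137 119 116 115 115 115 117 116 115 116 115 116
 118 114 119 117 117 117 115 116 116 118 116 118 118 116 118 116 116 116
 118 116 120 119 118 119 121 118 118 120 118 118 120 119 120 119 119 127
 141 152 160 166 173 170 161 144 126 114 109  98  88  98 114 119 119 118
 119 118 118 118 119 120 119 118 118 117]
[121 118 120 118 118 119 108  81  62  54  56  58  61  73  91 101 110 113
 119 126 143 159 166 165 168 166 163 150 132 120 116 117 119 117 117 119
 118 117 117 117 121 117 118 118 118 119 116 117 119 115 119 112 117 117
 118 117 117 115 117 114 117 115 114 108  97  83  67  63  73  83  77  64
  45  39  36  49  68  78  80  77  70  76  92 102 112 112 114 112 114 115
 112 111 112 114 112 113 111 110 114 117 137 161 168 171 171 169 154 130
 106  97 104 116 120 124 120 121 117 120 115 112 112 111 109 109 115]
```

```bash
python3 - <<'E'
from h import *
rel([.5115,.106,.01],.20)
im,c=load('w1'); print(ray(c,[[313.5,211.5],[277,162],[350,162],[350.5,260],[278,260]],.046))
E
```

```text
t 1.9 ee [0.5093 0.1011 0.2008] tilt [-0.0013 -0.0013 -1.    ] w 0.0853 F [-0.  -0.2  0.8] delta [-0.0034  0.1908 -0.0046] spin -0.0054
[[0.51458608 0.10626529 0.046     ]
 [0.54847677 0.14223393 0.046     ]
 [0.55977867 0.08581738 0.046     ]
 [0.47846527 0.06666103 0.046     ]
 [0.4661808  0.12796488 0.046     ]]
```

apply_moves(
  targets=[
    {"grip": 1,"delta_pos": [-0.004,0.03,-0.0045],"spin": 0},
    {"grip": 1,"delta_pos": [-0.004,0.06,-0.0045],"spin": 0},
    {"grip": 1,"delta_pos": [-0.004,0.09,-0.0045],"spin": 0},
    {"grip": 1,"delta_pos": [-0.004,0.115,-0.0045],"spin": 0},
    {"grip": 1,"delta_pos": [-0.004,0.14,-0.0045],"spin": 0},
    {"grip": 1,"delta_pos": [-0.004,0.16,-0.0045],"spin": 0},
    {"grip": 1,"delta_pos": [-0.004,0.175,-0.0045],"spin": 0},
    {"grip": 1,"delta_pos": [-0.004,0.185,-0.0045],"spin": 0},
    {"grip": 1,"delta_pos": [-0.004,0.19,-0.0045],"spin": 0},
    {"grip": 1,"delta_pos": [-0.004,0.19,-0.0045],"spin": 0},
  ],
)

```text
clock: 2.73
ee_pos: [0.5121, 0.1063, 0.0108]
orientation: [-0.068, 0.069, -0.704, 0.704]
ft_force: [-0.5, 0.7, -0.5]
width: 0.0853
```

```bash
python3 -c "
from h import *
rel([.512,.106,.010],.20)"
```

```text
t 2.7333 ee [0.5121 0.1063 0.0108] tilt [-1.4e-03 -5.0e-04 -1.0e+00] w 0.0853 F [-0.5  0.7 -0.5] delta [0.0002 0.0008 0.0003] spin -0.0066
```

apply_moves(
  targets=[
    {"grip": 0.3,"delta_pos": [0,0,0],"spin": 0},
    {"grip": 0.3,"delta_pos": [0,0,0],"spin": 0},
    {"grip": 0.3,"delta_pos": [0,0,0],"spin": 0},
    {"grip": 0.3,"delta_pos": [0,0,0],"spin": 0},
    {"grip": 0.3,"delta_pos": [0,0,0],"spin": 0},
    {"grip": 0.3,"delta_pos": [0,0,0],"spin": 0},
    {"grip": 0.3,"delta_pos": [0,0,0],"spin": 0},
    {"grip": 0.3,"delta_pos": [0,0,0],"spin": 0},
  ],
)

```text
clock: 3.4
ee_pos: [0.5136, 0.1073, 0.0127]
orientation: [-0.07, 0.068, -0.704, 0.704]
ft_force: [-0.1, -3.1, 6.0]
width: 0.0596
```

apply_moves(
  targets=[
    {"grip": 0.3,"delta_pos": [0,-0.005,0],"spin": 0},
    {"grip": 0.3,"delta_pos": [0,-0.015,0],"spin": 0},
    {"grip": 0.3,"delta_pos": [0,-0.03,0],"spin": 0},
    {"grip": 0.3,"delta_pos": [0,-0.05,0],"spin": 0},
    {"grip": 0.3,"delta_pos": [0,-0.075,0],"spin": 0},
    {"grip": 0.3,"delta_pos": [0,-0.1,0],"spin": 0},
    {"grip": 0.3,"delta_pos": [0,-0.12,0],"spin": 0},
    {"grip": 0.3,"delta_pos": [0,-0.13,0],"spin": 0},
    {"grip": 0.3,"delta_pos": [0,-0.13,0],"spin": 0},
  ],
)

```text
clock: 4.15
ee_pos: [0.5137, 0.1079, 0.1437]
orientation: [0.071, -0.067, 0.704, -0.704]
ft_force: [0.5, -0.6, -5.2]
width: 0.0592
```

```bash
python3 - <<'E'
from h import *
im,c=snap('wrist','w2')
rel([.513,-.171,.14],.306)
E
```

```text
t 4.2 ee [0.5126 0.1076 0.1419] tilt [ 1.5e-03  3.0e-04 -1.0e+00] w 0.0595 F [-0.9  0.5 -5.9] delta [0.0536 0.0018 0.2734] spin -0.1111
```

View pics/w2.png

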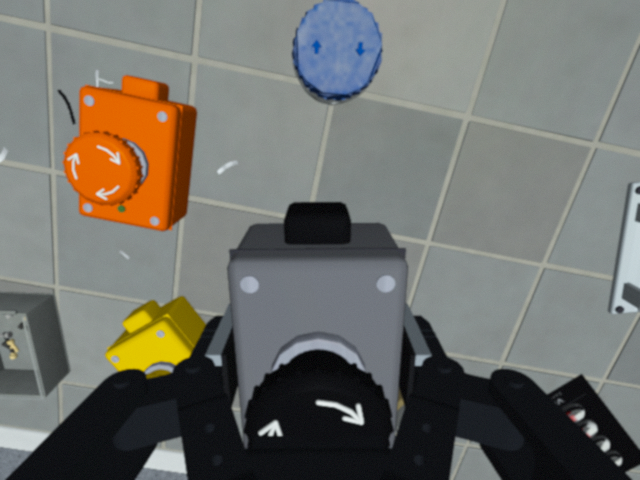

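Pendant is held: width 59.5 mm, front top corners at (230,250) and (407,250), nose ahead. Next I move to a viewing spot 100 mm behind the cradle.

```bash
python3 - <<'E'
from h import *
im,c=load('w2')
s=arm.read_state();q=s['orientation']; M=R.from_quat([q[1],q[2],q[3],q[0]]).as_matrix();e=s['ee_pos']
def tf(uv,z): 
    print(((ray(c,uv,z)-e)@M).round(4).tolist())
tf([[230,252],[407,252],[249,284],[386,284]],e[2]-.0115+.046)   # top front
tf([[288,238],[350,238],[288,207],[350,207]],e[2]-.0115+.031)   # nose top
print(im[255:262,300].max(1), im[225:262,380].max(1))
rel([.453,-.208,.2],.306)
E
```

```text
[[-0.0437, -0.0344, -0.0277], [-0.0438, -0.0344, 0.0285], [-0.0325, -0.0344, -0.0223], [-0.0326, -0.0344, 0.0225]]
[[-0.0433, -0.0194, -0.0105], [-0.0434, -0.0194, 0.0116], [-0.0546, -0.0194, -0.0102], [-0.0547, -0.0194, 0.0113]]
[ 66  69  76  87  91 100 109] [ 62  64  63  63  63  60  63  62  62  63  63  65  64  63  63  64  66  65
  64  62  65  64  60  61  67  65  63  65  68  66  66  74  80  89  94 102
 110]
t 4.2 ee [0.5126 0.1076 0.1419] tilt [ 1.5e-03  3.0e-04 -1.0e+00] w 0.0595 F [-0.9  0.5 -5.9] delta [ 0.1195 -0.0583  0.2981] spin -0.1111
```

apply_moves(
  targets=[
    {"grip": 0.3,"delta_pos": [0.01,-0.01,0.025],"spin": -0.01},
    {"grip": 0.3,"delta_pos": [0.022,-0.02,0.055],"spin": -0.02},
    {"grip": 0.3,"delta_pos": [0.034,-0.03,0.085],"spin": -0.03},
    {"grip": 0.3,"delta_pos": [0.046,-0.04,0.115],"spin": -0.04},
    {"grip": 0.3,"delta_pos": [0.058,-0.045,0.145],"spin": -0.05},
    {"grip": 0.3,"delta_pos": [0.07,-0.05,0.175],"spin": -0.06},
    {"grip": 0.3,"delta_pos": [0.082,-0.055,0.205],"spin": -0.07},
    {"grip": 0.3,"delta_pos": [0.094,-0.058,0.235],"spin": -0.085},
    {"grip": 0.3,"delta_pos": [0.106,-0.058,0.265],"spin": -0.1},
    {"grip": 0.3,"delta_pos": [0.115,-0.058,0.288],"spin": -0.11},
    {"grip": 0.3,"delta_pos": [0.1195,-0.058,0.298],"spin": -0.111},
    {"grip": 0.3,"delta_pos": [0.1195,-0.058,0.298],"spin": -0.111},
  ],
)

```text
clock: 5.2
ee_pos: [0.4516, -0.2096, 0.1975]
orientation: [0.105, -0.108, 0.7, -0.699]
ft_force: [0.7, -0.0, -4.8]
width: 0.0592
```

```bash
python3 - <<'E'
from h import *
snap('scene','s_x'); im,c=snap('wrist','w3')
rel([.453,-.208,.2],.306)
E
```

```text
t 5.3 ee [ 0.4523 -0.2073  0.1979] tilt [-0.0026  0.0023 -1.    ] w 0.059 F [ 0.2  0.5 -5.4] delta [-0.0005 -0.0021  0.0009] spin -0.0013
```

View pics/w3.png

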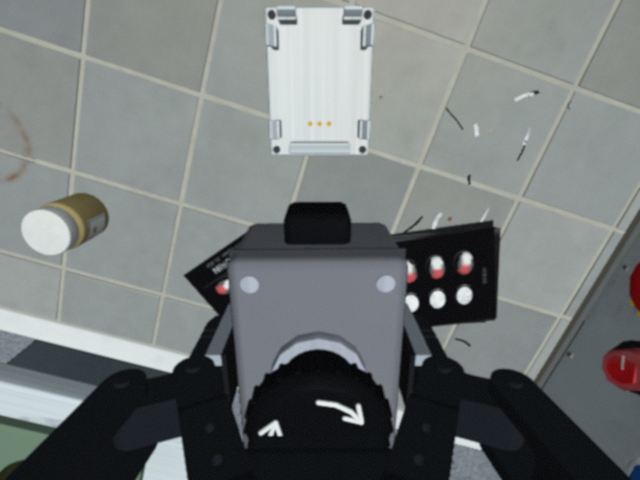

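The cradle plate corners are near (265,8), (375,8), (370,155) and (271,155), with its wall towards me and the gap at the far end. Next, refine them with a mask.

```bash
python3 - <<'E'
from h import *
im,c=load('w3')
m=((im.max(2)>140)*255).astype(np.uint8); m[170:]=0; m[:,:240]=0; m[:,400:]=0
m=cv2.morphologyEx(m,cv2.MORPH_CLOSE,np.ones((9,9),np.uint8)); m=cv2.morphologyEx(m,cv2.MORPH_OPEN,np.ones((9,9),np.uint8))
cn=max(cv2.findContours(m,0,1)[0],key=cv2.contourArea); h=cv2.convexHull(cn); a=cv2.approxPolyDP(h,6,True)[:,0]; print(a.tolist())
for z in (.006,):
    w=ray(c,a,z); print(w.round(4).tolist())
    print('sides',[np.linalg.norm(w[i]-w[i-1]).round(4) for i in range(4)],'mean',w.mean(0))
    for i in range(4): d=w[i]-w[i-1]; print('dir',np.arctan2(d[1],d[0])%(np.pi/2))
# holes in corners
g=im.max(2)
for (u,v) in((272,14),(367,14),(277,150),(363,149)):
    p=g[max(v-9,0):v+9,u-9:u+9].astype(float); wt=np.clip(90-p,0,None); ys,xs=np.mgrid[max(v-9,0):v+9,u-9:u+9]; print((xs*wt).sum()/wt.sum(),(ys*wt).sum()/wt.sum(),end=' ')
    print(ray(c,[[(xs*wt).sum()/wt.sum(),(ys*wt).sum()/wt.sum()]],.006).round(4))
E
```

```text
[[399, 0], [399, 169], [240, 169], [240, 0]]
[[0.6282, -0.218, 0.006], [0.5068, -0.2661, 0.006], [0.4641, -0.1308, 0.006], [0.5913, -0.1003, 0.006]]
sides [np.float64(0.1234), np.float64(0.1306), np.float64(0.1418), np.float64(0.1308)] mean [ 0.54761806 -0.17879438  0.006     ]
dir 0.3040372248328185
dir 0.37699162358516825
dir 0.3056908994003984
dir 0.23581703376819407
271.24601769911504 14.263716814159292 [[ 0.5892 -0.126   0.006 ]]
367.08098591549293 14.255281690140846 [[ 0.6117 -0.1977  0.006 ]]
276.2247191011236 149.0187265917603 [[ 0.4907 -0.1571  0.006 ]]
362.1498127340824 149.05992509363296 [[ 0.5133 -0.2289  0.006 ]]
```

```bash
python3 -c "
from h import *
rel([.550,-.1775,.075],.306)"
```

```text
t 5.3 ee [ 0.4523 -0.2073  0.1979] tilt [-0.0026  0.0023 -1.    ] w 0.059 F [ 0.2  0.5 -5.4] delta [-0.1024  0.1227  0.0013] spin -0.0013
```

apply_moves(
  targets=[
    {"grip": 0.3,"delta_pos": [-0.015,0.0,0.0],"spin": 0},
    {"grip": 0.3,"delta_pos": [-0.04,0.01,0.0],"spin": 0},
    {"grip": 0.3,"delta_pos": [-0.065,0.03,0.0],"spin": 0},
    {"grip": 0.3,"delta_pos": [-0.085,0.05,0.0],"spin": 0},
    {"grip": 0.3,"delta_pos": [-0.098,0.07,0.001],"spin": 0},
    {"grip": 0.3,"delta_pos": [-0.102,0.09,0.001],"spin": 0},
    {"grip": 0.3,"delta_pos": [-0.102,0.11,0.001],"spin": 0},
    {"grip": 0.3,"delta_pos": [-0.102,0.123,0.001],"spin": 0},
    {"grip": 0.3,"delta_pos": [-0.102,0.123,0.001],"spin": 0},
    {"grip": 0.3,"delta_pos": [-0.102,0.123,0.001],"spin": 0},
  ],
)

```text
clock: 6.13
ee_pos: [0.5509, -0.1766, 0.0755]
orientation: [0.108, -0.109, 0.699, -0.698]
ft_force: [0.1, 0.8, -4.8]
width: 0.0593
```

```bash
python3 - <<'E'
from h import *
im,c=snap('wrist','w4')
rel([.550,-.1775,.017],.306)
for i in range(4): arm.read_state()
E
```

```text
t 6.1833 ee [ 0.5516 -0.1772  0.0766] tilt [ 8.e-04  0.e+00 -1.e+00] w 0.0591 F [-0.2 -1.  -4.9] delta [ 0.0017  0.0596 -0.0002] spin 0.0012
```

View pics/w4.png

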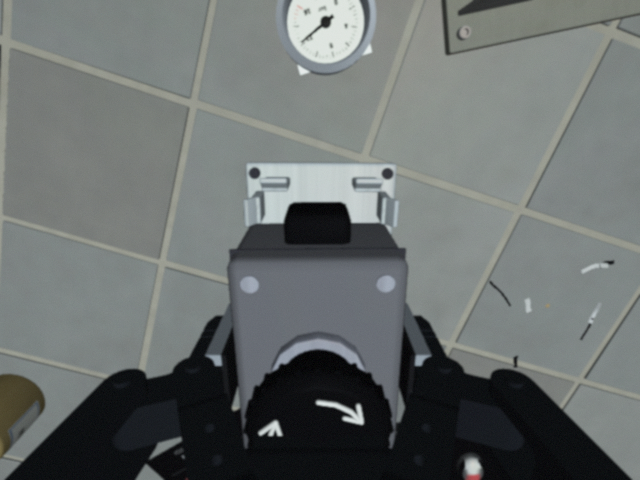

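```bash
python3 - <<'E'
from h import *
im,c=load('w4'); g=im.max(2)
s=arm.read_state();q=s['orientation']; M=R.from_quat([q[1],q[2],q[3],q[0]]).as_matrix();e=s['ee_pos']
out=[]
for (u,v) in((254,173),(387,173)):
    p=g[v-8:v+8,u-8:u+8].astype(float); wt=np.clip(90-p,0,None); ys,xs=np.mgrid[v-8:v+8,u-8:u+8]; out.append([(xs*wt).sum()/wt.sum(),(ys*wt).sum()/wt.sum()])
w=ray(c,out,.006); print(out,w.round(4).tolist()); t=(w-e)@M; print(t.round(4).tolist(), 'center in tool', t.mean(0)+[.0516,0,0]); d=w[0]-w[1];print('yaw',np.arctan2(d[1],d[0])-np.pi/2)
# lug tops z~.03, nose tip & box edges at present heights
print(((ray(c,[[250,240],[395,240]],.0765-.0115+.001)-e)@M).round(4))
zt=e[2]-.0115+.046
# box left/right edge columns at row 300
r=g[300,200:440].astype(int); print([ (200+i) for i in range(1,239) if abs(r[i+1]-r[i-1])>25])
E
```

```text
[[np.float64(254.26211950394588), np.float64(172.61273957158963)], [np.float64(387.05991041433373), np.float64(173.18868980963046)]] [[0.589, -0.1266, 0.006], [0.6117, -0.1986, 0.006]]
[[-0.0509, 0.0706, -0.0369], [-0.0507, 0.0707, 0.0385]] center in tool [0.00079657 0.07064979 0.0007881 ]
yaw 0.3053655178010135
[[-0.0315  0.0106 -0.03  ]
 [-0.0317  0.0106  0.0328]]
[229, 230, 405, 406]
```

apply_moves(
  targets=[
    {"grip": 0.3,"delta_pos": [0.002,0.005,0.0004],"spin": 0},
    {"grip": 0.3,"delta_pos": [0.002,0.012,0.0004],"spin": 0},
    {"grip": 0.3,"delta_pos": [0.002,0.02,0.0004],"spin": 0},
    {"grip": 0.3,"delta_pos": [0.002,0.028,0.0004],"spin": 0},
    {"grip": 0.3,"delta_pos": [0.002,0.034,0.0004],"spin": 0},
    {"grip": 0.3,"delta_pos": [0.002,0.04,0.0004],"spin": 0},
    {"grip": 0.3,"delta_pos": [0.002,0.044,0.0004],"spin": 0},
    {"grip": 0.3,"delta_pos": [0.002,0.044,0.0004],"spin": 0},
  ],
)

```text
clock: 6.85
ee_pos: [0.5509, -0.179, 0.0338]
orientation: [-0.109, 0.106, -0.699, 0.699]
ft_force: [1.4, 4.1, 4.0]
width: 0.059
```

apply_moves(
  targets=[
    {"grip": 0.3,"delta_pos": [0,0.002,0],"spin": 0},
    {"grip": 0.3,"delta_pos": [0,0.004,0],"spin": 0},
    {"grip": 0.3,"delta_pos": [0,0.006,0],"spin": 0},
    {"grip": 0.3,"delta_pos": [0,0.008,0],"spin": 0},
    {"grip": 0.3,"delta_pos": [0,0.01,0],"spin": 0},
    {"grip": 0.3,"delta_pos": [0,0.012,0],"spin": 0},
    {"grip": 0.3,"delta_pos": [0,0.013,0],"spin": 0},
    {"grip": 0.3,"delta_pos": [0,0.013,0],"spin": 0},
    {"grip": 0.3,"delta_pos": [0,0.013,0],"spin": 0},
  ],
)

```text
clock: 7.6
ee_pos: [0.5557, -0.1782, 0.0254]
orientation: [-0.112, 0.101, -0.698, 0.7]
ft_force: [5.1, 11.8, 23.9]
width: 0.0591
```

```bash
python3 - <<'E'
from h import *
for i in range(3): rel([.5495,-.1775,.0175],.306); eyes.read_camera('top')
E
```

```text
t 7.6 ee [ 0.5557 -0.1782  0.0254] tilt [ 1.580e-02  1.000e-04 -9.999e-01] w 0.0591 F [ 5.1 11.8 23.9] delta [ 0.0058  0.0078 -0.0025] spin -0.0036
t 7.65 ee [ 0.5557 -0.1781  0.0254] tilt [ 1.580e-02  1.000e-04 -9.999e-01] w 0.059 F [ 5.  11.4 24.7] delta [ 0.0059  0.0078 -0.0025] spin -0.0037
t 7.7 ee [ 0.5557 -0.1781  0.0254] tilt [ 1.580e-02  2.000e-04 -9.999e-01] w 0.0593 F [ 5.2 11.9 25.1] delta [ 0.0058  0.0078 -0.0025] spin -0.0037
```

Contact came early (25 N, mostly +y), so the pendant is riding on the −y lip. I'll lift, check the hold, and shift towards cradle +y.

apply_moves(
  targets=[
    {"grip": 0.3,"delta_pos": [0,-0.006,0],"spin": 0},
    {"grip": 0.3,"delta_pos": [0,-0.014,0],"spin": 0},
    {"grip": 0.3,"delta_pos": [0,-0.02,0],"spin": 0},
    {"grip": 0.3,"delta_pos": [0,-0.02,0],"spin": 0},
    {"grip": 0.3,"delta_pos": [0,-0.02,0],"spin": 0},
  ],
)

```text
clock: 8.17
ee_pos: [0.5483, -0.1794, 0.039]
orientation: [0.107, -0.108, 0.699, -0.699]
ft_force: [0.3, 0.9, -5.5]
width: 0.0593
```

```bash
python3 - <<'E'
from h import *
im,c=snap('wrist','w5')
rel([.551,-.176,.0175],.306)
cv2.imwrite('pics/w5c.png',cv2.resize(im[130:330,180:460],(800,571))[:,:,::-1])
E
```

```text
t 8.2167 ee [ 0.5481 -0.1793  0.0387] tilt [-1.4e-03  3.0e-04 -1.0e+00] w 0.059 F [ 0.2  0.4 -5.7] delta [-0.0038  0.0212 -0.0023] spin -0.0006
```

View pics/w5c.png

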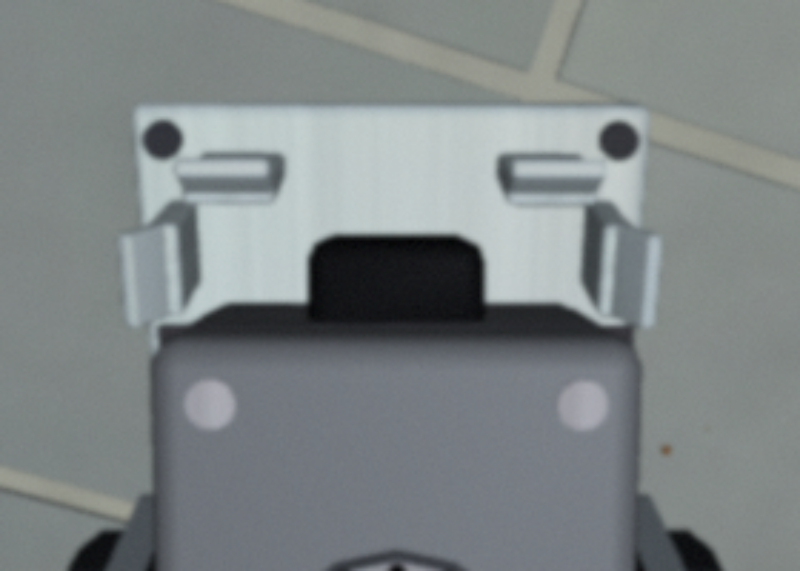

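```bash
python3 - <<'E'
from h import *
im,c=load('w5'); g=im.max(2); print(c['mtx'][0,2],c['mtx'][1,2])
s=arm.read_state();q=s['orientation']; M=R.from_quat([q[1],q[2],q[3],q[0]]).as_matrix();e=s['ee_pos']
f=lambda u,v:(180+u*280/800,130+v*200/571)
T=lambda L,z:((ray(c,[f(*p) for p in L],z)-e)@M).round(4).tolist()
print('holes',T([(162,140),(619,140)],.006))
zb=e[2]-.0115
print('bottom edge',T([(228,305),(562,305)],zb)); print('screws',T([(210,404),(583,404)],zb+.046)); print('nose',T([(310,240),(484,240)],zb+.028),'box top edge',T([(155,345),(637,345)],zb+.044))
print('cam in tool',(-cv2.Rodrigues(c['rvec'])[0].T@c['tvec'].ravel()-e)@M)
print('lugs top',T([(284,165),(499,165)],.024),T([(270,200),(512,200)],.006))
E
```

```text
317.89419749464923 239.22043852289713
holes [[-0.0546, 0.0326, -0.0381], [-0.0547, 0.0326, 0.0377]]
bottom edge [[-0.0329, 0.0115, -0.0251], [-0.033, 0.0114, 0.0262]]
screws [[-0.0369, -0.0345, -0.0201], [-0.037, -0.0346, 0.0215]]
nose [[-0.0509, -0.0166, -0.0099], [-0.051, -0.0166, 0.0115]] box top edge [[-0.0432, -0.0325, -0.0262], [-0.0433, -0.0326, 0.0275]]
cam in tool [-0.08570012 -0.1433274   0.00044943]
lugs top [[-0.054, 0.0146, -0.0161], [-0.0541, 0.0146, 0.0161]] [[-0.0444, 0.0326, -0.0205], [-0.0445, 0.0326, 0.0203]]
```

The pendant pitched nose-down in the grip: its front face is foreshortened and the screw spacing shrank 5%. So its rear end sat on the end wall, meaning I was too far back. I'll set it down on free table near (0.52, 0.0), regrasp it and retry.

apply_moves(
  targets=[
    {"grip": 0.3,"delta_pos": [0,-0.02,0],"spin": 0},
    {"grip": 0.3,"delta_pos": [0,-0.045,0],"spin": 0},
    {"grip": 0.3,"delta_pos": [-0.003,-0.06,-0.02],"spin": 0},
    {"grip": 0.3,"delta_pos": [-0.008,-0.06,-0.05],"spin": 0},
    {"grip": 0.3,"delta_pos": [-0.013,-0.06,-0.085],"spin": 0},
    {"grip": 0.3,"delta_pos": [-0.018,-0.06,-0.12],"spin": 0},
    {"grip": 0.3,"delta_pos": [-0.023,-0.06,-0.15],"spin": 0},
    {"grip": 0.3,"delta_pos": [-0.027,-0.05,-0.17],"spin": 0},
    {"grip": 0.3,"delta_pos": [-0.027,-0.035,-0.179],"spin": 0},
    {"grip": 0.3,"delta_pos": [-0.027,-0.02,-0.179],"spin": 0},
    {"grip": 0.3,"delta_pos": [-0.027,-0.005,-0.179],"spin": 0},
    {"grip": 0.3,"delta_pos": [-0.027,0.005,-0.179],"spin": 0},
  ],
)

```text
clock: 9.22
ee_pos: [0.5193, -0.0002, 0.0324]
orientation: [0.107, -0.109, 0.699, -0.699]
ft_force: [-0.6, 0.3, -5.2]
width: 0.0592
```

apply_moves(
  targets=[
    {"grip": 0.3,"delta_pos": [0,0.005,0],"spin": 0},
    {"grip": 0.3,"delta_pos": [0,0.01,0],"spin": 0},
    {"grip": 0.3,"delta_pos": [0,0.015,0],"spin": 0},
    {"grip": 0.3,"delta_pos": [0,0.02,0],"spin": 0},
    {"grip": 0.3,"delta_pos": [0,0.02,0],"spin": 0},
    {"grip": 0.3,"delta_pos": [0,0.02,0],"spin": 0},
  ],
)

```text
clock: 9.72
ee_pos: [0.5191, -0.0012, 0.017]
orientation: [-0.107, 0.108, -0.699, 0.699]
ft_force: [-10.3, -2.7, 18.0]
width: 0.0591
```

apply_moves(
  targets=[
    {"grip": 0.8,"delta_pos": [0,-0.001,0],"spin": 0},
    {"grip": 1,"delta_pos": [0,-0.001,0],"spin": 0},
    {"grip": 1,"delta_pos": [0,-0.001,0],"spin": 0},
    {"grip": 1,"delta_pos": [0,-0.001,0],"spin": 0},
    {"grip": 1,"delta_pos": [0,-0.02,0],"spin": 0},
    {"grip": 1,"delta_pos": [0,-0.06,0],"spin": 0},
    {"grip": 1,"delta_pos": [0.03,-0.1,0],"spin": 0},
    {"grip": 1,"delta_pos": [0.03,-0.13,0],"spin": 0},
    {"grip": 1,"delta_pos": [0.03,-0.14,0],"spin": 0},
    {"grip": 1,"delta_pos": [0.03,-0.14,0],"spin": 0},
  ],
)

```text
clock: 10.55
ee_pos: [0.4943, -0.0096, 0.1577]
orientation: [-0.111, 0.105, -0.698, 0.699]
ft_force: [0.2, 0.2, 0.4]
width: 0.0856
```

```bash
python3 - <<'E'
from h import *
im,c=snap('wrist','w6'); t,ct=snap('top','top6')
rel([.52,0,.011],.306)
cv2.imwrite('pics/w6c.png',np.hstack([im[80:380,160:500],cv2.resize(t[200:290,260:350],(300,300))])[:,:,::-1])
E
```

```text
t 10.65 ee [ 0.492  -0.0094  0.1538] tilt [-0.e+00 -1.e-04 -1.e+00] w 0.0851 F [-0.5 -0.1 -1.1] delta [-0.0295  0.1428 -0.0006] spin -0.0002
```

View pics/w6c.png

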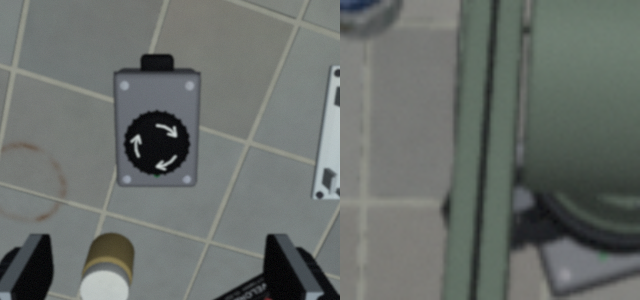

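The pendant stands flat, squared to the tool: screws near (285,166), (350,166), (287,260), (347,260), knob at (317,223).

```bash
cat >> h.py <<'E'
def tool():
    s=arm.read_state();q=s['orientation']; return R.from_quat([q[1],q[2],q[3],q[0]]).as_matrix(),s['ee_pos']
E
python3 - <<'E'
from h import *
im,c=load('w6'); g=im.min(2).astype(float); M,e=tool(); o=[]
for u,v in((285,166),(350,166),(287,260),(347,260)):
    p=g[v-7:v+8,u-7:u+8]; wt=np.clip(p-135,0,None); ys,xs=np.mgrid[v-7:v+8,u-7:u+8]; o.append([(xs*wt).sum()/wt.sum(),(ys*wt).sum()/wt.sum()])
w=ray(c,o,.046); print(np.round(o,1).tolist(),w.round(4).tolist(),'mean',w.mean(0)); t=(w-e)@M; print(t.round(4).tolist())
d=w[0]-w[2]+w[1]-w[3]; print('yaw',np.arctan2(d[1],d[0]))
k=np.zeros(g.shape,np.uint8); k[185:260,280:355]=((im.max(2)<60)*255)[185:260,280:355]
k=cv2.morphologyEx(k,cv2.MORPH_CLOSE,np.ones((7,7),np.uint8)); cn=max(cv2.findContours(k,0,1)[0],key=cv2.contourArea); u,r=cv2.minEnclosingCircle(cn); print(u,r,'knob',ray(c,[u],.073))
rel([*w.mean(0)[:2],.011],.306)
E
```

```text
[[284.5, 165.1], [349.6, 165.3], [286.9, 258.8], [346.9, 258.8]] [[0.536, 0.0268, 0.046], [0.5492, -0.0153, 0.046], [0.4708, 0.0063, 0.046], [0.4842, -0.0358, 0.046]] mean [ 0.51004588 -0.00450193  0.046     ]
[[-0.0528, 0.1078, -0.0213], [-0.0527, 0.1078, 0.0228], [0.0155, 0.1078, -0.0214], [0.0154, 0.1078, 0.0228]]
yaw 0.3051874417616294
(316.5, 222.86363220214844) 32.79832077026367 knob [[ 0.51121754 -0.00381276  0.073     ]]
t 10.65 ee [ 0.492  -0.0094  0.1538] tilt [-0.e+00 -1.e-04 -1.e+00] w 0.0851 F [-0.5 -0.1 -1.1] delta [-0.0186  0.1428  0.0007] spin -0.0002
```

apply_moves(
  targets=[
    {"grip": 1,"delta_pos": [-0.019,0.01,0],"spin": 0},
    {"grip": 1,"delta_pos": [-0.019,0.04,0],"spin": 0},
    {"grip": 1,"delta_pos": [-0.019,0.07,0],"spin": 0},
    {"grip": 1,"delta_pos": [-0.019,0.095,0],"spin": 0},
    {"grip": 1,"delta_pos": [-0.019,0.115,0],"spin": 0},
    {"grip": 1,"delta_pos": [-0.019,0.13,0],"spin": 0},
    {"grip": 1,"delta_pos": [-0.019,0.138,0],"spin": 0},
    {"grip": 1,"delta_pos": [-0.019,0.143,0],"spin": 0},
    {"grip": 1,"delta_pos": [-0.019,0.143,0],"spin": 0},
    {"grip": 1,"delta_pos": [-0.019,0.143,0],"spin": 0},
  ],
)

```text
clock: 11.48
ee_pos: [0.5103, -0.0037, 0.0111]
orientation: [-0.108, 0.108, -0.699, 0.699]
ft_force: [-0.2, 0.6, 0.4]
width: 0.0853
```

apply_moves(
  targets=[
    {"grip": 0.3,"delta_pos": [0,0,0],"spin": 0},
    {"grip": 0.3,"delta_pos": [0,0,0],"spin": 0},
    {"grip": 0.3,"delta_pos": [0,0,0],"spin": 0},
    {"grip": 0.3,"delta_pos": [0,0,0],"spin": 0},
    {"grip": 0.3,"delta_pos": [0,0,0],"spin": 0},
    {"grip": 0.3,"delta_pos": [0,0,0],"spin": 0},
    {"grip": 0.3,"delta_pos": [0,-0.005,0],"spin": 0},
    {"grip": 0.3,"delta_pos": [0,-0.015,0],"spin": 0},
    {"grip": 0.3,"delta_pos": [0,-0.035,0],"spin": 0},
    {"grip": 0.3,"delta_pos": [0,-0.055,0],"spin": 0},
    {"grip": 0.3,"delta_pos": [0,-0.06,0],"spin": 0},
    {"grip": 0.3,"delta_pos": [0,-0.06,0],"spin": 0},
  ],
)

```text
clock: 12.48
ee_pos: [0.5111, -0.0038, 0.0728]
orientation: [-0.109, 0.106, -0.699, 0.699]
ft_force: [-0.3, 0.6, -5.2]
width: 0.0592
```

```bash
python3 - <<'E'
from h import *
im,c=snap('wrist','w7')
g=im.min(2).astype(float); M,e=tool(); o=[]
m=((g[255:315,225:415]>140)*255).astype(np.uint8)
n,_,st,ce=cv2.connectedComponentsWithStats(m); print([(st[i,4],(ce[i]+[225,255]).round(1).tolist()) for i in range(1,n) if st[i,4]>60])
rel([.551,-.1778,.075],.306)
E
```

```text
[(np.int32(238), [249.7, 281.0]), (np.int32(242), [387.1, 281.5])]
t 12.5333 ee [ 0.51   -0.0037  0.0715] tilt [ 6.e-04 -1.e-04 -1.e+00] w 0.0589 F [-0.5  0.8 -5.4] delta [ 0.0133 -0.0034  0.1783] spin -0.0001
```

apply_moves(
  targets=[
    {"grip": 0.3,"delta_pos": [0.001,-0.003,0.015],"spin": 0},
    {"grip": 0.3,"delta_pos": [0.003,-0.003,0.04],"spin": 0},
    {"grip": 0.3,"delta_pos": [0.005,-0.003,0.07],"spin": 0},
    {"grip": 0.3,"delta_pos": [0.007,-0.003,0.1],"spin": 0},
    {"grip": 0.3,"delta_pos": [0.009,-0.003,0.13],"spin": 0},
    {"grip": 0.3,"delta_pos": [0.011,-0.003,0.155],"spin": 0},
    {"grip": 0.3,"delta_pos": [0.0125,-0.003,0.17],"spin": 0},
    {"grip": 0.3,"delta_pos": [0.0127,-0.003,0.178],"spin": 0},
    {"grip": 0.3,"delta_pos": [0.0127,-0.003,0.178],"spin": 0},
    {"grip": 0.3,"delta_pos": [0.0127,-0.003,0.178],"spin": 0},
    {"grip": 0.3,"delta_pos": [0.0127,-0.003,0.178],"spin": 0},
  ],
)

```text
clock: 13.45
ee_pos: [0.5509, -0.1758, 0.0739]
orientation: [0.107, -0.109, 0.699, -0.698]
ft_force: [-0.5, 0.0, -5.0]
width: 0.0593
```

```bash
python3 - <<'E'
from h import *
im,c=snap('wrist','w8'); M,e=tool(); g=im.max(2)
n,_,st,ce=cv2.connectedComponentsWithStats((((im.min(2))[255:315,225:415]>140)*255).astype(np.uint8))
S=[(ce[i]+[225,255]) for i in range(1,n) if 150<st[i,4]<350]; ts=(ray(c,S,e[2]-.0115+.046)-e)@M; print(np.round(S,1).tolist(),ts.round(4).tolist())
m=((g[140:215,230:420]<80)*255).astype(np.uint8); n,_,st,ce=cv2.connectedComponentsWithStats(m)
H=[(ce[i]+[230,140]) for i in range(1,n) if 40<st[i,4]<200]; th=(ray(c,H,.006)-e)@M; print([x.round(1).tolist() for x in H],th.round(4).tolist())
for i in range(4): rel([.5515,-.1773,.03],.306); eyes.read_camera('wrist')
E
```

```text
[[249.9, 280.8], [387.1, 281.3]] [[-0.0335, -0.0345, -0.0214], [-0.0335, -0.0346, 0.0225]]
[[254.9, 173.6], [388.5, 174.0]] [[-0.051, 0.0681, -0.0354], [-0.0509, 0.068, 0.04]]
t 13.5 ee [ 0.5511 -0.1758  0.0741] tilt [-1.2e-03  8.0e-04 -1.0e+00] w 0.059 F [-0.1  1.2 -4.7] delta [-0.      0.0441  0.0016] spin 0.0011
t 13.55 ee [ 0.5512 -0.1759  0.0742] tilt [-8.e-04  5.e-04 -1.e+00] w 0.059 F [-0.6  0.2 -3.8] delta [0.0001 0.0442 0.0014] spin 0.0012
t 13.6 ee [ 0.5514 -0.1761  0.0743] tilt [-4.e-04  3.e-04 -1.e+00] w 0.0594 F [ 0.4  0.1 -5.5] delta [0.0003 0.0443 0.0012] spin 0.0012
t 13.65 ee [ 0.5515 -0.1763  0.0744] tilt [-1.e-04  2.e-04 -1.e+00] w 0.0591 F [-0.2  0.1 -6.1] delta [0.0003 0.0444 0.001 ] spin 0.001
```

apply_moves(
  targets=[
    {"grip": 0.3,"delta_pos": [0,0.006,0.0006],"spin": 0},
    {"grip": 0.3,"delta_pos": [0,0.013,0.0006],"spin": 0},
    {"grip": 0.3,"delta_pos": [0,0.02,0.0006],"spin": 0},
    {"grip": 0.3,"delta_pos": [0,0.027,0.0006],"spin": 0},
    {"grip": 0.3,"delta_pos": [0,0.032,0.0006],"spin": 0},
    {"grip": 0.3,"delta_pos": [0,0.036,0.0006],"spin": 0},
    {"grip": 0.3,"delta_pos": [0,0.04,0.0006],"spin": 0},
    {"grip": 0.3,"delta_pos": [0,0.044,0.0006],"spin": 0},
    {"grip": 0.3,"delta_pos": [0,0.044,0.0006],"spin": 0},
    {"grip": 0.3,"delta_pos": [0,0.044,0.0006],"spin": 0},
  ],
)

```text
clock: 14.53
ee_pos: [0.5518, -0.1779, 0.0302]
orientation: [0.108, -0.108, 0.699, -0.699]
ft_force: [-0.2, -0.7, -4.6]
width: 0.0591
```

```bash
python3 - <<'E'
from h import *
rel([.5515,-.1773,.018],.306); print(arm.read_state()['ft_torque'])
E
```

```text
t 14.5333 ee [ 0.5518 -0.1779  0.0302] tilt [-2.e-04  0.e+00 -1.e+00] w 0.0591 F [-0.2 -0.7 -4.6] delta [ 0.0001  0.0122 -0.0006] spin -0.0003
[-0.00235999 -0.01430069  0.06276099]
```

No contact yet, below where it caught before. Continuing down.

apply_moves(
  targets=[
    {"grip": 0.3,"delta_pos": [0,0.002,-0.0005],"spin": 0},
    {"grip": 0.3,"delta_pos": [0,0.004,-0.0005],"spin": 0},
    {"grip": 0.3,"delta_pos": [0,0.006,-0.0005],"spin": 0},
    {"grip": 0.3,"delta_pos": [0,0.008,-0.0005],"spin": 0},
    {"grip": 0.3,"delta_pos": [0,0.0095,-0.0005],"spin": 0},
    {"grip": 0.3,"delta_pos": [0,0.011,-0.0005],"spin": 0},
    {"grip": 0.3,"delta_pos": [0,0.012,-0.0005],"spin": 0},
    {"grip": 0.3,"delta_pos": [0,0.012,-0.0005],"spin": 0},
  ],
)

```text
clock: 15.2
ee_pos: [0.5516, -0.1774, 0.0185]
orientation: [-0.108, 0.108, -0.699, 0.699]
ft_force: [-0.2, 0.8, -2.8]
width: 0.059
```

```bash
python3 - <<'E'
from h import *
rel([.5515,-.1773,.018],.306); print(arm.read_state()['ft_torque'])
E
```

```text
t 15.2 ee [ 0.5516 -0.1774  0.0185] tilt [ 0.e+00 -1.e-04 -1.e+00] w 0.059 F [-0.2  0.8 -2.8] delta [ 0.0001  0.0005 -0.0002] spin -0.0002
[ 0.02984748  0.12362232 -0.02310589]
```

apply_moves(
  targets=[
    {"grip": 0.3,"delta_pos": [0,0.001,0],"spin": 0},
    {"grip": 0.75,"delta_pos": [0,0.001,0],"spin": 0},
    {"grip": 0.85,"delta_pos": [0,0.001,0],"spin": 0},
    {"grip": 1,"delta_pos": [0,0.001,0],"spin": 0},
    {"grip": 1,"delta_pos": [0,0.001,0],"spin": 0},
    {"grip": 1,"delta_pos": [0,0.001,0],"spin": 0},
    {"grip": 1,"delta_pos": [0,-0.01,0],"spin": 0},
    {"grip": 1,"delta_pos": [0,-0.03,0],"spin": 0},
    {"grip": 1,"delta_pos": [0,-0.06,0],"spin": 0},
    {"grip": 1,"delta_pos": [0,-0.09,0],"spin": 0},
    {"grip": 1,"delta_pos": [0,-0.11,0],"spin": 0},
    {"grip": 1,"delta_pos": [0,-0.11,0],"spin": 0},
  ],
)

```text
clock: 16.2
ee_pos: [0.5547, -0.1784, 0.1341]
orientation: [-0.111, 0.104, -0.697, 0.701]
ft_force: [0.6, -0.1, 0.3]
width: 0.085
```

```bash
python3 - <<'E'
from h import *
eyes.read_camera('wrist');im,c=snap('wrist','w9'); rel([.5515,-.1773,.13],.306)
cv2.imwrite('pics/w9c.png',im[100:400,120:520][:,:,::-1])
E
```

```text
t 16.3 ee [ 0.552  -0.1775  0.1296] tilt [ 2.3e-03 -9.0e-04 -1.0e+00] w 0.0851 F [ 0.1 -1.  -0. ] delta [ 0.0004 -0.0004 -0.0004] spin -0.0002
```

View pics/w9c.png

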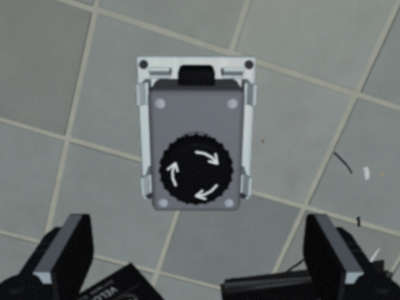

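The pendant sits squarely in the cradle, nose between the front lugs (full-frame (316,175)). Quick numeric check, then press.

```bash
python3 - <<'E'
from h import *
im,c=load('w9'); g=im.min(2).astype(float); o=[]; h=[]
for u,v in((280,203),(351,203),(284,303),(347,303)):
    p=g[v-7:v+8,u-7:u+8]; wt=np.clip(p-145,0,None); ys,xs=np.mgrid[v-7:v+8,u-7:u+8]; o.append([(xs*wt).sum()/wt.sum(),(ys*wt).sum()/wt.sum()])
for u,v in((263,165),(369,165)):
    p=g[v-6:v+7,u-6:u+7]; wt=np.clip(100-p,0,None); ys,xs=np.mgrid[v-6:v+7,u-6:u+7]; h.append([(xs*wt).sum()/wt.sum(),(ys*wt).sum()/wt.sum()])
M,e=tool(); a=(ray(c,o,.052)-e)@M; b=(ray(c,h,.006)-e)@M
print(np.round(o,1).tolist(),a.round(4).tolist(),'mean',a.mean(0).round(4),'cradle',(b.mean(0)+[.0516,0,0]).round(4),'sp',b[1,2]-b[0,2])
E
```

```text
[[280.8, 203.0], [352.9, 203.3], [283.7, 302.6], [349.5, 302.5]] [[-0.0327, 0.0776, -0.0215], [-0.0326, 0.0777, 0.0226], [0.0357, 0.0775, -0.0217], [0.0356, 0.0776, 0.0225]] mean [0.0015 0.0776 0.0005] cradle [ 0.0015  0.1237 -0.0002] sp 0.07529420879915245
```

apply_moves(
  targets=[
    {"grip": 0,"delta_pos": [0.0015,0.0,0],"spin": 0},
    {"grip": 0,"delta_pos": [0.0015,0.0,0],"spin": 0},
    {"grip": 0,"delta_pos": [0.0015,0.0,0],"spin": 0},
    {"grip": 0,"delta_pos": [0.0015,0.0,0],"spin": 0},
    {"grip": 0,"delta_pos": [0.0015,0.0,0],"spin": 0},
    {"grip": 0,"delta_pos": [0.0015,0.0,0],"spin": 0},
    {"grip": 0,"delta_pos": [0.0015,0.01,0],"spin": 0},
    {"grip": 0,"delta_pos": [0.0015,0.02,0],"spin": 0},
    {"grip": 0,"delta_pos": [0.0015,0.03,0],"spin": 0},
    {"grip": 0,"delta_pos": [0.0015,0.036,0],"spin": 0},
    {"grip": 0,"delta_pos": [0.0015,0.04,0],"spin": 0},
    {"grip": 0,"delta_pos": [0.0015,0.04,0],"spin": 0},
  ],
)

```text
clock: 17.3
ee_pos: [0.5495, -0.1776, 0.0868]
orientation: [0.107, -0.109, 0.699, -0.698]
ft_force: [0.9, 0.5, 0.2]
width: 0.0005
```

apply_moves(
  targets=[
    {"grip": 0,"delta_pos": [0,0.003,0],"spin": 0},
    {"grip": 0,"delta_pos": [0,0.006,0],"spin": 0},
    {"grip": 0,"delta_pos": [0,0.009,0],"spin": 0},
    {"grip": 0,"delta_pos": [0,0.012,0],"spin": 0},
    {"grip": 0,"delta_pos": [0,0.015,0],"spin": 0},
    {"grip": 0,"delta_pos": [0,0.018,0],"spin": 0},
    {"grip": 0,"delta_pos": [0,0.02,0],"spin": 0},
    {"grip": 0,"delta_pos": [0,0.021,0],"spin": 0},
    {"grip": 0,"delta_pos": [0,0.021,0],"spin": 0},
    {"grip": 0,"delta_pos": [0,0.021,0],"spin": 0},
  ],
)

```text
clock: 18.13
ee_pos: [0.5517, -0.1783, 0.0711]
orientation: [-0.109, 0.106, -0.698, 0.7]
ft_force: [-3.6, 1.6, 22.5]
width: 0.0003
```

apply_moves(
  targets=[
    {"grip": 0,"delta_pos": [0,-0.005,0],"spin": 0},
    {"grip": 0,"delta_pos": [0,-0.015,0],"spin": 0},
    {"grip": 0.5,"delta_pos": [0,-0.035,0],"spin": 0},
    {"grip": 1,"delta_pos": [0,-0.055,0],"spin": 0},
    {"grip": 1,"delta_pos": [0,-0.062,0],"spin": 0},
    {"grip": 1,"delta_pos": [0,-0.062,0],"spin": 0},
    {"grip": 1,"delta_pos": [0,-0.062,0],"spin": 0},
    {"grip": 1,"delta_pos": [0,-0.062,0],"spin": 0},
    {"grip": 1,"delta_pos": [0,-0.062,0],"spin": 0},
  ],
)

```text
clock: 18.88
ee_pos: [0.5494, -0.1776, 0.1279]
orientation: [0.107, -0.109, 0.699, -0.698]
ft_force: [-0.1, -0.7, 0.4]
width: 0.0833
```

```bash
cat > k.py <<'E'
from h import *
import sys
im,c=snap('wrist',sys.argv[1]); M,e=tool(); g=im.min(2).astype(float)
k=np.zeros(g.shape,np.uint8); s=(slice(212,330),slice(262,372)); k[s]=((im.max(2)<60)*255)[s]
k=cv2.morphologyEx(k,cv2.MORPH_CLOSE,np.ones((9,9),np.uint8)); k=cv2.morphologyEx(k,cv2.MORPH_OPEN,np.ones((9,9),np.uint8))
cn=max(cv2.findContours(k,0,1)[0],key=cv2.contourArea); u,r=cv2.minEnclosingCircle(cn); print('knob px',u,r,cv2.boundingRect(cn))
for z in(.079,.070): w=ray(c,[u,[u[0]+r,u[1]]],z); print(z,w[0].round(4),'tool',((w[0]-e)@M).round(4),'rad',np.linalg.norm(w[1]-w[0]).round(4))
o=[]
for p in([.034,.022],[.034,-.022],[-.034,.022],[-.034,-.022]):
    cy,sy=np.cos(.306),np.sin(.306); W=[.5506+cy*p[0]-sy*p[1],-.178+sy*p[0]+cy*p[1],.052]; a,v=proj(c,W)[0].astype(int)
    q=g[v-9:v+10,a-9:a+10]; wt=np.clip(q-145,0,None); ys,xs=np.mgrid[v-9:v+10,a-9:a+10]; o.append([(xs*wt).sum()/wt.sum(),(ys*wt).sum()/wt.sum()])
w=ray(c,o,.052); print('pend',w.mean(0).round(4),'tool',((w.mean(0)-e)@M).round(4),np.linalg.norm(w[0]-w[1]).round(4),np.linalg.norm(w[0]-w[2]).round(4))
rel([.5504,-.1776,.05],.306)
E
python3 k.py w10; python3 - <<'E'
from h import *
a,_=load('w9');b,_=load('w10'); cv2.imwrite('pics/w10c.png',np.hstack([a[150:350,220:420],b[150:350,220:420]])[:,:,::-1])
E
```

```text
knob px (319.1168212890625, 258.6780700683594) 35.94651794433594 (284, 225, 71, 68)
0.079 [ 0.5565 -0.1763  0.079 ] tool [-0.0071  0.049   0.0008] rad 0.02
0.07 [ 0.553  -0.1774  0.07  ] tool [-0.0034  0.058   0.0009] rad 0.0209
pend [ 0.551  -0.1786  0.052 ] tool [-0.0012  0.076   0.0015] 0.0442 0.0684
t 18.9333 ee [ 0.5496 -0.1776  0.128 ] tilt [-2.3e-03  7.0e-04 -1.0e+00] w 0.0855 F [0.  0.  0.5] delta [-0.001   0.078   0.0003] spin -0.0002
```

View pics/w10c.png

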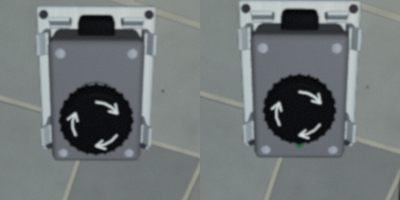

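The button is latched: head lower, rim radius 20.9 mm at the latched height, LED now visible at crop (299,146), fingers off. Pendant unmoved. Next, grip the rim and turn clockwise.

apply_moves(
  targets=[
    {"grip": 1,"delta_pos": [-0.0015,0.015,0.0006],"spin": 0},
    {"grip": 1,"delta_pos": [-0.0015,0.035,0.0006],"spin": 0},
    {"grip": 1,"delta_pos": [-0.0015,0.055,0.0006],"spin": 0},
    {"grip": 1,"delta_pos": [-0.0015,0.068,0.0006],"spin": 0},
    {"grip": 1,"delta_pos": [-0.0015,0.0745,0.0006],"spin": 0},
    {"grip": 1,"delta_pos": [-0.0015,0.0745,0.0006],"spin": 0},
    {"grip": 1,"delta_pos": [-0.0015,0.0745,0.0006],"spin": 0},
    {"grip": 1,"delta_pos": [-0.0015,0.0745,0.0006],"spin": 0},
  ],
)

```text
clock: 19.6
ee_pos: [0.5525, -0.1782, 0.0556]
orientation: [-0.108, 0.107, -0.699, 0.699]
ft_force: [0.6, -0.4, -0.5]
width: 0.0856
```

```bash
python3 - <<'E'
from h import *
rel([.5508,-.1778,.0535],.306); print(arm.read_state()['joint_pos'])
E
```

```text
t 19.6 ee [ 0.5525 -0.1782  0.0556] tilt [ 1.5e-03 -6.0e-04 -1.0e+00] w 0.0856 F [ 0.6 -0.4 -0.5] delta [ 0.0015  0.0021 -0.0009] spin -0.0002
[-3.31754651e-01  4.89157565e-01  1.78463005e+00 -9.94268525e-05
  8.66150954e-01  9.33282845e-01]
```

apply_moves(
  targets=[
    {"grip": 0.6,"delta_pos": [0,0.0005,0],"spin": 0},
    {"grip": 0.4,"delta_pos": [0,0.0005,0],"spin": 0},
    {"grip": 0.4,"delta_pos": [0,0.0005,0],"spin": 0},
    {"grip": 0.4,"delta_pos": [0,0.0005,0],"spin": 0},
    {"grip": 0.4,"delta_pos": [0,0.0005,0],"spin": 0},
    {"grip": 0.4,"delta_pos": [0,0.0005,0],"spin": 0},
    {"grip": 0.4,"delta_pos": [0,0.0005,0],"spin": 0},
  ],
)

```text
clock: 20.18
ee_pos: [0.5519, -0.1778, 0.0546]
orientation: [0.108, -0.108, 0.699, -0.699]
ft_force: [-0.4, 2.7, 3.3]
width: 0.0394
```

```bash
python3 - <<'E'
from h import *
rel([.5508,-.1778,.0535],.306); print(arm.read_state()['ft_torque'])
E
```

```text
t 20.1833 ee [ 0.5519 -0.1778  0.0546] tilt [ 4.e-04  1.e-04 -1.e+00] w 0.0394 F [-0.4  2.7  3.3] delta [ 0.0011  0.0011 -0.0003] spin -0.0003
[0.28039832 0.07646415 0.02253516]
```

apply_moves(
  targets=[
    {"grip": 0.4,"delta_pos": [0,0,0],"spin": 0.1},
    {"grip": 0.4,"delta_pos": [0,0,0],"spin": 0.2},
    {"grip": 0.4,"delta_pos": [0,0,0],"spin": 0.3},
    {"grip": 0.4,"delta_pos": [0,0,0],"spin": 0.4},
    {"grip": 0.4,"delta_pos": [0,0,0],"spin": 0.5},
    {"grip": 0.4,"delta_pos": [0,0,0],"spin": 0.6},
    {"grip": 0.4,"delta_pos": [0,0,0],"spin": 0.7},
    {"grip": 0.4,"delta_pos": [0,0,0],"spin": 0.8},
    {"grip": 0.4,"delta_pos": [0,0,0],"spin": 0.88},
    {"grip": 0.4,"delta_pos": [0,0,0],"spin": 0.94},
    {"grip": 0.4,"delta_pos": [0,0,0],"spin": 0.94},
  ],
)

```text
clock: 21.1
ee_pos: [0.5517, -0.1787, 0.0545]
orientation: [0.22, -0.221, -0.671, 0.672]
ft_force: [-1.1, -1.6, 2.4]
width: 0.039
```

```bash
python3 - <<'E'
from h import *
rel([.5508,-.1778,.0535],.306); print(arm.read_state()['ft_torque'])
E
```

```text
t 21.1 ee [ 0.5517 -0.1787  0.0545] tilt [-2.0e-04 -1.4e-03 -1.0e+00] w 0.039 F [-1.1 -1.6  2.4] delta [ 0.0013  0.001  -0.0002] spin -0.9405
[-0.40054775  0.27057836 -0.00116986]
```

apply_moves(
  targets=[
    {"grip": 1,"delta_pos": [0,0,0],"spin": 0.94},
    {"grip": 1,"delta_pos": [0,0,0],"spin": 0.94},
    {"grip": 1,"delta_pos": [0,0,0],"spin": 0.94},
    {"grip": 1,"delta_pos": [0,0,0],"spin": 0.94},
    {"grip": 1,"delta_pos": [0,-0.02,0],"spin": 0},
    {"grip": 1,"delta_pos": [0,-0.05,0],"spin": 0},
    {"grip": 1,"delta_pos": [0,-0.075,0],"spin": 0},
    {"grip": 1,"delta_pos": [0,-0.075,0],"spin": -0.2},
    {"grip": 1,"delta_pos": [0,-0.075,0],"spin": -0.4},
    {"grip": 1,"delta_pos": [0,-0.075,0],"spin": -0.6},
    {"grip": 1,"delta_pos": [0,-0.075,0],"spin": -0.8},
    {"grip": 1,"delta_pos": [0,-0.075,0],"spin": -0.94},
  ],
)

```text
clock: 22.1
ee_pos: [0.5518, -0.178, 0.1291]
orientation: [0.045, -0.045, -0.706, 0.706]
ft_force: [0.0, 0.2, 0.1]
width: 0.0855
```

```bash
python3 -c "
from h import *
rel([.5504,-.1776,.128],.306)"
```

```text
t 22.1 ee [ 0.5518 -0.178   0.1291] tilt [ 1.e-04 -1.e-04 -1.e+00] w 0.0855 F [0.  0.2 0.1] delta [ 0.0015  0.0011 -0.0002] spin -0.4323
```

I mis-entered the spin on the opening rows, so the tool kept turning as it let go. I'll turn back and check whether anything moved.

apply_moves(
  targets=[
    {"grip": 1,"delta_pos": [0.001,0,0],"spin": -0.1},
    {"grip": 1,"delta_pos": [0.001,0,0],"spin": -0.2},
    {"grip": 1,"delta_pos": [0.001,0,0],"spin": -0.3},
    {"grip": 1,"delta_pos": [0.001,0,0],"spin": -0.4},
    {"grip": 1,"delta_pos": [0.001,0,0],"spin": -0.432},
    {"grip": 1,"delta_pos": [0.001,0,0],"spin": -0.432},
    {"grip": 1,"delta_pos": [0.001,0,0],"spin": -0.432},
  ],
)

```text
clock: 22.68
ee_pos: [0.5508, -0.1778, 0.129]
orientation: [0.105, -0.105, 0.699, -0.699]
ft_force: [0.4, 0.1, 0.3]
width: 0.0851
```

```bash
python3 k.py w11; python3 - <<'E'
from h import *
a,_=load('w9');b,_=load('w11'); cv2.imwrite('pics/w11c.png',np.hstack([a[150:350,220:420],b[150:350,220:420]])[:,:,::-1])
E
```

```text
knob px (317.71917724609375, 267.0) 37.380550384521484 (281, 231, 74, 71)
0.079 [ 0.5525 -0.1775  0.079 ] tool [-0.0017  0.0501  0.0002] rad 0.021
0.07 [ 0.5487 -0.1786  0.07  ] tool [0.0022 0.0591 0.0002] rad 0.022
pend [ 0.551  -0.1786  0.052 ] tool [0.     0.0771 0.0008] 0.0441 0.0684
t 22.7333 ee [ 0.5508 -0.1778  0.1291] tilt [-1.e-04 -0.e+00 -1.e+00] w 0.0851 F [ 0.7 -0.9 -0.6] delta [ 0.0004  0.0791 -0.0003] spin -0.0084
```

View pics/w11c.png

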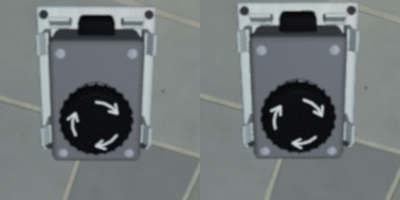

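The button is up again: rim radius 21.0 mm at the up height, LED hidden, same look as before the press. The pendant's centre is unchanged at (0.551, −0.1786). Handing in.

```bash
python3 - <<'E'
from h import *
t,ct=snap('top','top_end'); a,_=load('top0')
for n,(u,v) in dict(bottle=(263,190),gauge=(408,177),jar=(332,337)).items():
    print(n,np.abs(t[v-14:v+15,u-14:u+15].astype(int)-a[v-14:v+15,u-14:u+15]).mean())
print(arm.close_job())
E
```

```text
bottle 3.4657154181529926
gauge 4.391993658343242
jar 4.399920729290527
the job is handed in; nothing more can be done
None
```

The pendant is docked in its cradle with its nose in the gap. I pressed the button until it latched, reset it by turning clockwise, and handed the job in at about 23 s of the 58 s limit. The hand-in gave no verdict.

**What went wrong on the way:**
- **First docking try:** I came in a few millimetres too far back, and the pendant caught on the cradle (about 25 N) and tipped nose-down in the grip. I set it down flat on the free worktop, regrasped it, and the second try went in with no contact until it sat on the plate.
- **Turning:** I turned the head 0.94 rad. While opening the fingers I mis-entered the spin, so the tool kept turning up to about 0.5 rad more as it let go. The final measurement showed the pendant had not moved.

**Last checks:**
- **Pendant position:** after docking, its centre was within about 1 mm of the cradle's. It read the same point before and after the turn (0.551, −0.1786), and its height matched fully down.
- **Latch:** with the fingers off, the head measured at its latched height and the green LED showed.
- **Reset:** afterwards the head measured fully up and looked as it did before the press. The spring-up suggests the turn passed 0.65 rad. I could not confirm that it reached its 0.95 rad stop.
- **Bystanders:** the jar, gauge and bottle areas look the same as at the start in the top view.

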